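# Snap the screwdriver into its spring clips

### The job

Pick up the red-handled screwdriver that lies at the front of the bench, left of the saw's orange handle, and put it away on the sloping clip rack: handle at the top, blade down the slope, the handle centred along the two spring clips. Press it straight into the board until both clips snap over it and it sits fully home on the black saddles, without ramming it, and let go. Leave the mug, the tape measure and the sanding block where they are.

Things in the scene. Friction and masses are not known exactly. Their poses are not given: they have to be found in the camera images.
- screwdriver: Screwdriver, red six-sided handle, thin steel shaft, 204 mm long, about 0.09 kg. It starts lying on the bench, handle pointing away from the robot (within about 35 degrees). Origin: middle of its length on its underside, 13 mm below its long axis. Own y points along it toward the handle end, own z up out of the flat it lies on.
- handle_middle (a point): Middle of the handle on the long axis: screwdriver's own (0, +56, +13) mm, same axes. The handle is a straight hexagonal prism 86 mm long (43 mm either way from here), 26 mm across the flats (own z; the lower and upper flats are 15 mm wide), 30 mm across the side corners (own x).
- blade_tip (a point): End of the blade on the long axis: screwdriver's own (0, -102, +13) mm, 158 mm from the handle's middle. The shaft is 6.4 mm thick.
- tool_rack: Fixed rack on the bench right of the saw: blue steel foot plate 210 x 100 x 8 mm, two blue posts and a plywood board sloping at 25 degrees, low edge toward the robot. Origin: centre of the foot's underside; x away from the robot, z up. Place and yaw vary (yaw within 15 degrees).
- clip_board: The sloping plywood board, 225 x 90 x 12 mm, fixed to the rack. Origin: where handle_middle lies when the screwdriver is fully home, 35 mm out from the board's face, 116.5 mm above the bench. Own x points up the slope, y across, z square out of the board (25 degrees from vertical, leaning toward the robot): push along -z. Free for fingers between the saddles: 48 mm along x, down to the board.
- clip_lower (a point): Lower clip, at the clip board's own (-32, 0, 0) mm, same axes. A black saddle, its flat top at z = -13 mm, 16 mm long along x, stops the handle firmly when home. Two sprung steel jaws, 12 mm wide along x, reach to z = +17 mm; they take up to 24 mm either side of the axis (30 mm when spread). Flared mouths guide a handle up to 4 mm off to the side.
- clip_upper (a point): Upper clip, the same, at (+32, 0, 0) mm. Beads on the jaws at z = +6.5 mm leave 22 mm between them. The handle's axis is about 14 mm above home when it meets them; its corners pass them 8 to 5 mm above home and they snap in over it. Both clips together need a push of about 8 to 13 N, which drops suddenly (even pulls) at the snap; then they hold the screwdriver on the slope.
- mug: Blue and white mug, 78 x 112 x 92 mm, standing on the bench to the left of the screwdriver; origin at the centre of its underside. Leave alone.
- tape_measure: Yellow tape measure, 68 x 85 x 31 mm, lying between the saw and the rack; origin at the centre of its underside. Leave alone.
- sanding_block: Wooden sanding block, 63 x 100 x 29 mm, lying between the saw's handle and the rack nearer the robot; origin at the centre of its underside. Leave alone.

How it is judged:
By the outcome, as a careful person would: the job done as asked, in the order asked, and still so for the second after the job is handed in, with the robot touching nothing.
It also fails if it takes over 45 s, if anything falls off the work surface, if the arm or the gripper's body presses on something with over 40 N, if the wrist force passes 120 N, or if a joint passes its speed limit or range.

### The arm

A 6-joint arm with a two-finger parallel gripper is mounted at the origin on a cart in front of the work surface, level with it; the furniture and walls round the work are solid. World frame = base frame: x ahead of the robot, y to its left, z up, the work surface at z = 0. Lengths are in m, angles in degrees, forces in N, time in s.
With the tool pointing down it reaches from about 0.375 to 0.9 m from the base axis. Payload 3.1 kg.
Tool frame: the origin (TCP) lies between the finger pads; the fingertips stand 11 mm ahead of it and the grasp point (between the pads) lies 8 mm behind it; z points along the fingers, y is the line along which they close (so a half turn about z gives the same grasp; the last joint's range is limited). The gripper opens to 87 mm and grips with 3 to 60 N. Pads are 19 mm wide; open, the fingers measure 117 mm over their backs; the gripper's body (75 mm by 190 mm) begins 51 mm behind the grasp point.
Start: joints at [-84.884, 30.224, 82.088, -0, 67.689, -10.227], TCP at [0.165, -0.603, 0.234] pointing down, gripper open.
Joint ranges: [-176.69, 176.69], [-43.24, 126.21], [12.49, 139.97], [-82, 262], [0, 151.66], [-163.58, 163.58]. Speed limits (degrees/s): [159.86, 159.86, 180, 180, 180, 180].

### API

Orientations are given as a 3x3 rotation matrix whose columns are the frame's x, y, z axes.
In Python, from rig import bot gives the robot as it stands.
- The arm moves only by the tool apply_moves, never from a script. Its argument "steps" is a list that holds one entry, the list of rows, each a list of 7 numbers: the shift along the tool's x, y, z in cm, then the turn, a rotation vector about the tool's x, y, z in degrees, then the gripper command: -1 is shut, 1 is fully open, values between are in proportion. In form: [[[dx, dy, dz, rx, ry, rz, jaw], ...]]. A call has 1 to 20 rows; each row is the pose to reach, as a shift and turn from the pose commanded when the call began, along the tool's axes at that moment; what a row does not reach only later rows make up. A row lasts 1/8 s, in which the tool goes at most 62.5 mm and 10.7 degrees, less where a joint would pass 70% of its speed; a pose out of reach is approached as far as the arm can. A call with a gripper value outside its range is refused whole. The fingers move at their own pace and stop on an object; the grip force is fixed at half the most. Time passes only in rows, so rows that repeat a pose let the fingers close. It gives the time, the measured TCP pose, the force, the opening and the grip force at its end, in the units of the state.
- bot.read_state(): the state, without advancing time (a new reading comes with each control period).
- bot.capture(name): name is "side" or "top" or "wrist"; returns the picture (480x640x3 uint8, blue, green, red); there is no depth.
- bot.camera_model(name): a dict with "intrinsics" (3x3 intrinsics, pixels), "R" (3x3) and "t" (3): a world point X has camera coordinates R X + t. Camera axes: x right, y down, z forward; pixel columns grow to the right and rows downward; lengths in m; the calibration is good to about 2 mm. A picture is of the moment at which its call begins: read the wrist's pose just before it. camera_model takes no time and is no camera call; for the wrist camera it gives the pose at the moment of the call.
- bot.hand_in(): hands the job in; it is judged then, once.
The state is a dict: "time_s": time; "joint_positions": joint angles; "qvel": joint speeds; "tau": joint torques, N m; "position": TCP position; "tcp_rot": TCP orientation; "force": force on the tool from outside, world axes, zero at the start; "moment": the same for the moment, N m; "opening": opening from 0.0 (shut) to 1.0 (fully open); "grasp_force": force on a finger pad.
Only numpy, scipy, OpenCV 4.12 (cv2) and the standard library are available. Lean on these libraries where they do the work, as an engineer would, in place of code of your own. Each camera call takes 0.05 s, during which the arm holds its last target. There are 200 camera calls.

## Working session

There is one attempt and no reset: what is moved stays moved. The work goes in short steps, Python scripts to look and compute and a tool call to move; the robot and the scene stay as the last step left them, time stands still between calls to the robot, and variables do not carry over. Pictures are saved under pics/ and viewed, at most 10 in all, crops included, and the job is handed in when it is done.

Besides the shell and the picture viewer there is one more tool, called by a JSON object that holds its "op" and its "data", one argument or row to a line. apply_moves: Moves the arm, as the interface text tells. Its arguments: {"type":"object","properties":{"steps":{"type":"array","items":{"type":"array","items":{"type":"array","items":{"type":"number"}}}}},"required":["steps"]}

```bash
ls; mkdir -p pics
python3 - <<'E'
from rig import bot
import cv2,numpy as np
s=bot.read_state();print(s['position'],s['tcp_rot'],s['opening'],s['time_s'])
for n in ['side','top']:
    im=bot.capture(n);cv2.imwrite(f'pics/{n}0.png',im);m=bot.camera_model(n);print(n,m['intrinsics'],m['R'],m['t'])
E
```

```text
pics
[ 0.1653453  -0.6020255   0.23258965] [[ 9.64348086e-01  2.64636963e-01 -2.17405733e-04]
 [ 2.64636831e-01 -9.64345892e-01  2.08525484e-03]
 [ 3.42181183e-04 -2.06844508e-03 -9.99997802e-01]] 1.0001758789763755 0.0
side [[478.0824017    0.         321.59043818]
 [  0.         478.0824017  233.50840627]
 [  0.           0.           1.        ]] [[-0.99989304 -0.01162291  0.00887772]
 [-0.01339749  0.48442745 -0.87472884]
 [ 0.00586629 -0.87475422 -0.48453136]] [0.49714183 0.05972639 1.21086097]
top [[615.44778001   0.         328.20211529]
 [  0.         615.44778001 224.82623042]
 [  0.           0.           1.        ]] [[ 0.01491506 -0.99987556 -0.00513818]
 [-0.85205697 -0.01002065 -0.52335314]
 [ 0.52323653  0.01218387 -0.8521004 ]] [0.09472959 0.46693191 1.22476405]
```

View pics/top0.png

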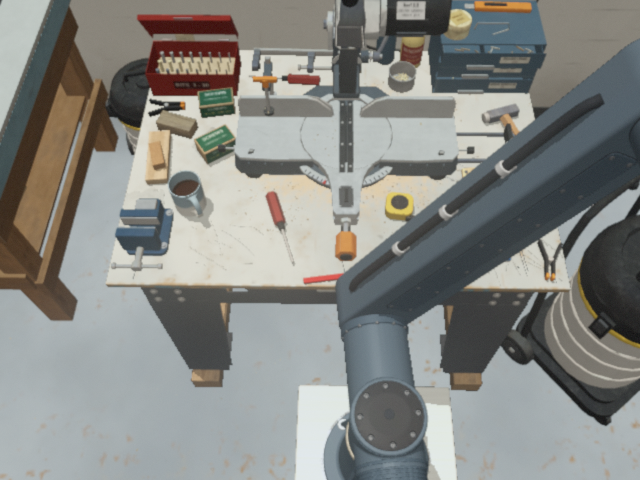

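View pics/side0.png

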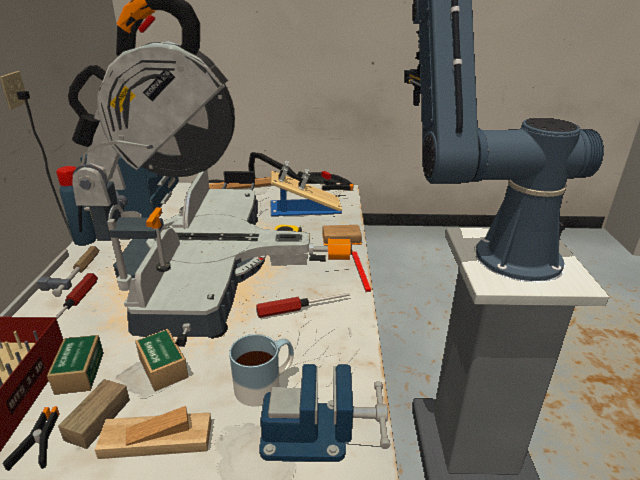

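The top view shows the screwdriver handle at about (276,208) and its tip at about (294,264). The arm hides the rack there. In the side view the handle is at about (280,307) and the rack at about (305,195).

```bash
cat > h.py <<'E'
from rig import bot
import cv2,numpy as np
def ray(m,uv):
    d=m['R'].T@np.linalg.solve(m['intrinsics'],[uv[0],uv[1],1.]); c=-m['R'].T@m['t']; return c,d/np.linalg.norm(d)
def plane(m,uv,z):
    c,d=ray(m,uv); return c+d*(z-c[2])/d[2]
def tri(ms,uvs):
    A=0;b=0;P=[]
    for m,uv in zip(ms,uvs):
        c,d=ray(m,uv);M=np.eye(3)-np.outer(d,d);A=A+M;b=b+M@c
    X=np.linalg.solve(A,b)
    gap=[np.linalg.norm(np.cross(X-ray(m,u)[0],ray(m,u)[1])) for m,u in zip(ms,uvs)]
    return X,max(gap)
def proj(m,X):
    p=m['intrinsics']@(m['R']@np.asarray(X)+m['t']);return p[:2]/p[2]
def red(im,box):
    x0,y0,x1,y1=box;h=cv2.cvtColor(im,cv2.COLOR_BGR2HSV)
    k=(((h[...,0]<8)|(h[...,0]>172))&(h[...,1]>140)&(h[...,2]>50)).astype(np.uint8)
    z=np.zeros_like(k);z[y0:y1,x0:x1]=k[y0:y1,x0:x1]
    n,l,st,c=cv2.connectedComponentsWithStats(z);i=1+np.argmax(st[1:,4]);return (l==i).astype(np.uint8),c[i],st[i]
E
python3 - <<'E'
from h import *
tp,sd=cv2.imread('pics/top0.png'),cv2.imread('pics/side0.png');mt,ms=bot.camera_model('top'),bot.camera_model('side')
kt,ct,st=red(tp,(255,180,300,240));ks,cs,ss=red(sd,(245,285,315,325))
print(ct,st,cs,ss)
print('top',plane(mt,ct,.013),'side',plane(ms,cs,.013),tri([mt,ms],[ct,cs]))
print('tip',plane(mt,(294,264),.013),plane(ms,(349,295),.013))
for m,k in((mt,kt),(ms,ks)):
    y,x=np.nonzero(k);P=np.array([plane(m,q,.013) for q in zip(x,y)])[:,:2];u,s,v=np.linalg.svd(P-P.mean(0));print('axis',v[0],np.ptp((P-P.mean(0))@v[0]))
print('rack foot-ish', [plane(ms,q,.008) for q in((271,215),(341,212))])
E
```

```text
Traceback (most recent call last):
  File "h.py", line 20, in red
    n,l,st,c=cv2.connectedComponentsWithStats(z);i=1+np.argmax(st[1:,4]);return (l==i).astype(np.uint8),c[i],st[i]
                                                     ~~~~~~~~~^^^^^^^^^^
ValueError: attempt to get argmax of an empty sequence
```

Run:
```python
from h import *
tp=cv2.imread('pics/top0.png');print(tp.shape);h=cv2.cvtColor(tp,cv2.COLOR_BGR2HSV);print(tp[200:215:5,276],h[200:215:5,276])
sd=cv2.imread('pics/side0.png');h=cv2.cvtColor(sd,cv2.COLOR_BGR2HSV);print(h[302:312:4,280])
```

```text
(480, 640, 3)
[[ 83  92 153]
 [ 91 102 177]
 [ 92 105 179]] [[  4 117 153]
 [  4 124 177]
 [  4 124 179]]
[[  3 201 155]
 [  4 217 129]
 [  4 209 139]]
```

```bash
sed -i 's/>140/>95/' h.py
python3 - <<'E'
from h import *
tp,sd=cv2.imread('pics/top0.png'),cv2.imread('pics/side0.png');mt,ms=bot.camera_model('top'),bot.camera_model('side')
kt,ct,st=red(tp,(255,180,300,240));ks,cs,ss=red(sd,(245,285,315,325))
print(ct,st,cs,ss)
print('top',plane(mt,ct,.013),'side',plane(ms,cs,.013),tri([mt,ms],[ct,cs]))
print('tip',plane(mt,(294,264),.013),plane(ms,(349,295),.013))
for m,k in((mt,kt),(ms,ks)):
    y,x=np.nonzero(k);P=np.array([plane(m,q,.013) for q in zip(x,y)])[:,:2];u,s,v=np.linalg.svd(P-P.mean(0),full_matrices=False);print('axis',v[0],np.ptp((P-P.mean(0))@v[0]))
print('rack foot-ish', [plane(ms,q,.008) for q in((271,215),(341,212))])
E
```

```text
[274.42662116 206.96928328] [266 192  18  32 293] [278.52475248 306.64026403] [257 297  45  21 606]
top [0.58916119 0.2367145  0.013     ] side [0.58503583 0.23335503 0.013     ] (array([0.58559215, 0.23658853, 0.01636965]), np.float64(0.0011962984486819273))
tip [0.43024243 0.18118345 0.013     ] [0.43537367 0.18886147 0.013     ]
axis [-0.95260167 -0.3042204 ] 0.09266459146709499
axis [0.93690262 0.34959046] 0.09649504633494466
rack foot-ish [array([ 0.64643536, -0.20184059,  0.008     ]), array([ 0.44271955, -0.22741202,  0.008     ])]
```

{"op": "apply_moves", "data": {
  "steps": [
    [[6.3,-7,0,0,0,0,1],[12.6,-14,0,0,0,0,1],[18.8,-21,0,0,0,0,1],[25.1,-28,0,0,0,0,1],[31.4,-35,0,0,0,0,1],[37.7,-42,0,0,0,0,1],[44,-49,0,0,0,0,1],[50.2,-56,1,0,0,-1,1],[56.5,-63,2,0,0,-2,1],[62.8,-69.7,3,0,0,-2.7,1],[62.8,-69.7,3,0,0,-2.7,1],[62.8,-69.7,3,0,0,-2.7,1],[62.8,-69.7,3,0,0,-2.7,1],[62.8,-69.7,3,0,0,-2.7,1],[62.8,-69.7,3,0,0,-2.7,1],[62.8,-69.7,3,0,0,-2.7,1],[62.8,-69.7,3,0,0,-2.7,1],[62.8,-69.7,3,0,0,-2.7,1]]
  ]
}}

```text
time_s: 2.35
position: [0.5858, 0.2342, 0.2034]
tcp_rot: [[0.951, 0.308, -0.001], [0.308, -0.951, -0.001], [-0.001, 0.0, -1.0]]
force: [-0.2, -0.5, -0.0]
opening: 1.001
grasp_force: 0.0
```

Run:
```python
from h import *
mw=bot.camera_model('wrist');w=bot.capture('wrist');t=bot.capture('top');cv2.imwrite('pics/w1.png',w);cv2.imwrite('pics/t1.png',t);np.savez('w1.npz',**mw)
mt=bot.camera_model('top')
print(proj(mw,[.586,.236,.013]),proj(mw,[.436,.187,.013]))
c=t[130:300,370:560];left=cv2.resize(c,None,fx=3.5,fy=3.5,interpolation=cv2.INTER_CUBIC)[:480]
cv2.imwrite('pics/tc1.png',cv2.resize(t[120:280,360:560],(800,640))[:600]);cv2.imwrite('pics/w1.png',w)
```

```text
[320.41004833 212.78654422] [321.17022903 381.86858163]
```

View pics/w1.png

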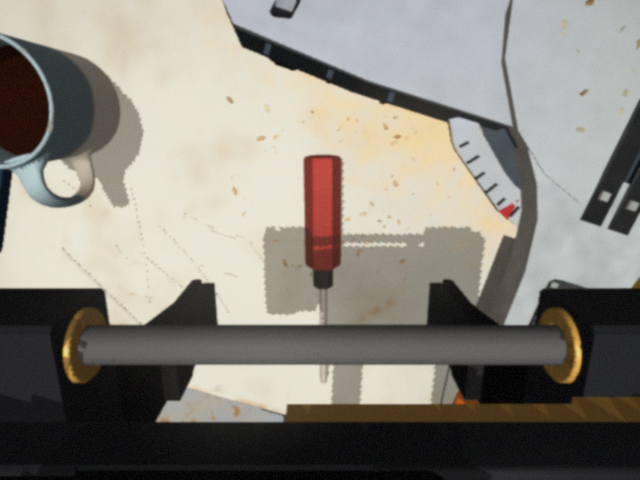

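View pics/tc1.png

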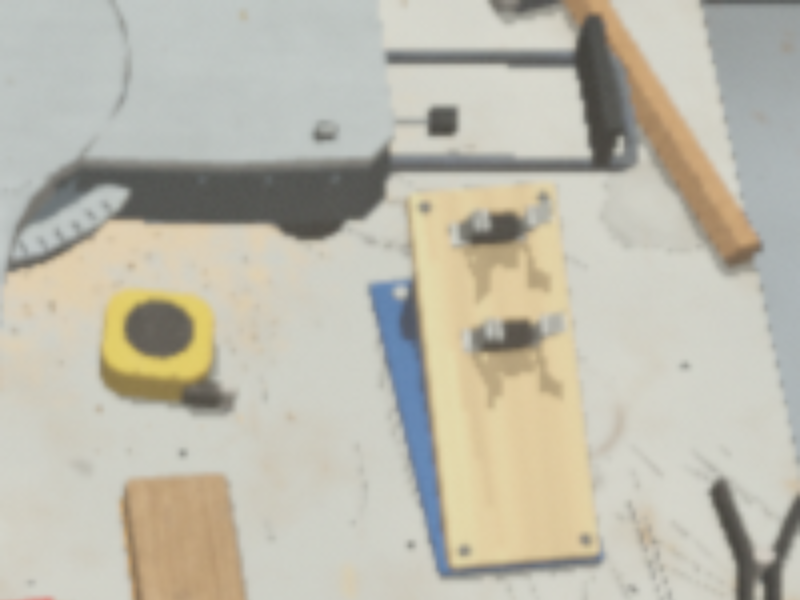

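Wrist view: the red handle spans rows 155–268 at column 322, and the tip is at (323,382), as predicted. The mug is clear on the left. Top crop: the board corners are at crop (410,195), (553,185), (600,553) and (447,568), with the saddles at (493,229) and (508,335). The crop is scaled 4x with offset (360,120).

Run:
```python
from h import *
from scipy.optimize import least_squares
mw=dict(np.load('w1.npz'));w=cv2.imread('pics/w1.png')
k,c,st=red(w,(280,130,360,300));print(c,st)
print('ends',plane(mw,(322,155),.013),plane(mw,(322,268),.013),plane(mw,(322,287),.013),'tip',plane(mw,(323,382),.013),'c',plane(mw,c,.013))
print('mug handle',plane(mw,(95,180),.05))
y,x=np.nonzero(k);P=np.array([plane(mw,q,.02) for q in zip(x,y)])[:,:2];u,s,v=np.linalg.svd(P-P.mean(0),full_matrices=False);print(np.degrees(np.arctan2(v[0,1],v[0,0]))%180)
mt=bot.camera_model('top')
px=np.array([(410,195),(553,185),(600,553),(447,568),(493,229),(508,335)])/4+[360,120]
def pts(p):
    x0,y0,yaw,o=p;a=np.radians(25);f=np.array([np.cos(yaw),np.sin(yaw),0]);l=np.array([-np.sin(yaw),np.cos(yaw),0])
    X=f*np.cos(a)+[0,0,np.sin(a)];Z=np.cross(X,l)
    L=[(o+.1125,.045,-.035),(o+.1125,-.045,-.035),(o-.1125,-.045,-.035),(o-.1125,.045,-.035),(.032,0,-.013),(-.032,0,-.013)]
    return [np.array([x0,y0,.1165])+X*q[0]+l*q[1]+Z*q[2] for q in L]
r=least_squares(lambda p:np.ravel([proj(mt,q) for q in pts(p)]-px),[.6,-.2,0,-.05]);print(r.x,np.degrees(r.x[2]),r.fun.round(1))
```

```text
[322.36025157 211.34893082] [ 304  156   37  115 3975]
ends [0.63052303 0.24901503 0.013     ] [0.54107187 0.22013103 0.013     ] [0.52469535 0.21484301 0.013     ] tip [0.43638236 0.18536598 0.013     ] c [0.58762529 0.23485502 0.013     ]
mug handle [0.56704356 0.39829044 0.05      ]
18.1126162578947
[ 0.57580106 -0.26502993  0.10777663 -0.05152291] 6.1751459912016236 [-1.2 -0.6  0.3 -1.  -0.2  1.   0.2  0.5  0.7 -0.4  0.1  0.1]
```

{"op": "apply_moves", "data": {
  "steps": [
    [[0.1,0,5,0,0,0,1],[0.1,0,10,0,0,0,1],[0.1,0,15,0,0,0,1],[0.1,0,17.5,0,0,0,1],[0.1,0,18.8,0,0,0,1],[0.1,0,18.8,0,0,0,1],[0.1,0,18.8,0,0,0,-1],[0.1,0,18.8,0,0,0,-1],[0.1,0,18.8,0,0,0,-1],[0.1,0,18.8,0,0,0,-1],[0.1,0,18.8,0,0,0,-1],[0.1,0,18.8,0,0,0,-1],[0.1,0,18.8,0,0,0,-1]]
  ]
}}

```text
time_s: 4.08
position: [0.5876, 0.2359, 0.0155]
tcp_rot: [[0.951, 0.31, 0.0], [0.31, -0.951, -0.0], [-0.0, 0.0, -1.0]]
force: [-0.1, 0.3, 0.8]
opening: 0.326
grasp_force: 30.0
```

```bash
cat >> h.py <<'E'
from scipy.spatial.transform import Rotation as Ro
def board(x0,y0,yaw,z0=.1165):
    a=np.radians(25);f=np.array([np.cos(yaw),np.sin(yaw),0]);l=np.array([-np.sin(yaw),np.cos(yaw),0])
    X=f*np.cos(a)+[0,0,np.sin(a)];return np.array([x0,y0,z0]),np.column_stack([X,l,np.cross(X,l)])
def rel(s,p,R):
    T=np.array(s['tcp_rot']);return (T.T@(p-np.array(s['position']))*100).round(2),np.degrees(Ro.from_matrix(T.T@R).as_rotvec()).round(2)
E
python3 - <<'E'
from h import *
s=bot.read_state();O,B=board(.5758,-.2650,.1078);T=np.array(s['tcp_rot'])
R=np.column_stack([B[:,0],-B[:,1],-B[:,2]])
print('lift',rel(s,np.array([.5876,.2359,.22]),T));print('via',rel(s,np.array([.48,.0,.26]),T))
print('goal',rel(s,O+B@[.0013,0,.1225],R), O+B@[.0013,0,.1225])
mt=bot.camera_model('side');print([(q,ray(mt,q)[0]+ray(mt,q)[1]*((0-ray(mt,q)[0][1])/ray(mt,q)[1][1])) for q in((235,120),(352,240),(200,20))])
E
```

```text
lift (array([  0.  ,   0.  , -20.45]), array([0., 0., 0.]))
via (array([-17.54,  19.1 , -24.44]), array([0., 0., 0.]))
goal (array([-21.59,  46.22, -21.25]), array([-2.58, 24.91, 11.69])) [ 0.52550114 -0.27044332  0.22807211]
[((235, 120), array([0.69024931, 0.        , 0.34243168])), ((352, 240), array([0.42172927, 0.        , 0.04331181])), ((200, 20), array([0.74419665, 0.        , 0.54299214]))]
```

{"op": "apply_moves", "data": {
  "steps": [
    [[0,0,-5,0,0,0,-1],[0,0,-11,0,0,0,-1],[-2,1,-17,0,0,0,-1],[-6,4,-21,0,0,0,-1],[-10,8,-23,0,0,0,-1],[-14,13,-24.5,0,0,0,-1],[-17.5,18,-24.5,0,0,0,-1],[-19,24,-24.5,0,0,0,-1],[-20,30,-24.5,-0.7,6,3,-1],[-21,36,-24,-1.3,12,6,-1],[-21.6,42,-23,-2,18,9,-1],[-21.6,46.2,-21.3,-2.6,24.9,11.7,-1],[-21.6,46.2,-21.3,-2.6,24.9,11.7,-1],[-21.6,46.2,-21.3,-2.6,24.9,11.7,-1],[-21.6,46.2,-21.3,-2.6,24.9,11.7,-1],[-21.6,46.2,-21.3,-2.6,24.9,11.7,-1]]
  ]
}}

```text
time_s: 6.08
position: [0.5258, -0.2689, 0.2293]
tcp_rot: [[0.901, 0.11, 0.42], [0.1, -0.994, 0.045], [0.423, 0.001, -0.906]]
force: [-0.6, -1.1, -1.0]
opening: 0.326
grasp_force: 30.0
```

Run:
```python
from h import *
s=bot.read_state();print(s['opening'],s['time_s'],s['position'],s['tcp_rot'])
mw=bot.camera_model('wrist');w=bot.capture('wrist');cv2.imwrite('pics/w2.png',w);np.savez('w2.npz',**mw)
O,B=board(.5758,-.2650,.1078)
for q in ([.032,0,-.013],[-.032,0,-.013],[.032,.024,.017],[.032,-.024,.017],[-.032,.024,.017],[-.032,-.024,.017],[.061,.045,-.035],[.061,-.045,-.035]): print(q,proj(mw,O+B@q).round(1))
print('hm in tool',proj(mw,np.array(s['position'])+np.array(s['tcp_rot'])@[-.0013,0,.0025]))
```

```text
0.3264476012393373 6.075 [ 0.52580556 -0.2689128   0.22925196] [[ 9.00700641e-01  1.09571661e-01  4.20395535e-01]
 [ 9.96846462e-02 -9.93978464e-01  4.54948845e-02]
 [ 4.22849058e-01  9.29708518e-04 -9.06199652e-01]]
[0.032, 0, -0.013] [325.  187.8]
[-0.032, 0, -0.013] [324.7 277. ]
[0.032, 0.024, 0.017] [285.9 195.3]
[0.032, -0.024, 0.017] [365.  195.4]
[-0.032, 0.024, 0.017] [288.  293.3]
[-0.032, -0.024, 0.017] [362.2 293.4]
[0.061, 0.045, -0.035] [261.2 142.1]
[0.061, -0.045, -0.035] [388.7 142.2]
hm in tool [323.69606217 318.79771358]
```

View pics/w2.png

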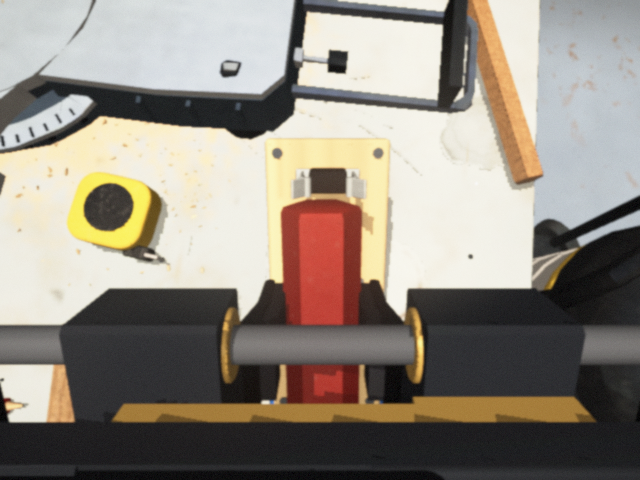

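Wrist view: the gripped handle is centred near column 322. Ahead of it are the upper saddle and jaws, centred near (329,182), and the board's top corners at about (266,139) and (389,139). That is a few pixels off the prediction, so I'll refine it numerically.

Run:
```python
from h import *
w=cv2.imread('pics/w2.png');m=dict(np.load('w2.npz'));O,B=board(.5758,-.2650,.1078)
h=cv2.cvtColor(w,cv2.COLOR_BGR2HSV)
def onb(q,z):
    c,d=ray(m,q);c=B.T@(c-O);d=B.T@d;return ((c+d*(z-c[2])/d[2])*1000).round(1)
print('cam in board',B.T@(-m['R'].T@m['t']-O))
g=h[...,1].astype(float)
for r in (150,160,205,225,245): 
    a=np.nonzero(h[r,240:420,1]>70)[0]+240; print(r,a.min(),a.max(),onb((a.min(),r),-35)[:2],onb((a.max()+1,r),-35)[:2])
for c in (290,340,375):
    a=np.nonzero(h[120:170,c,1]>70)[0]+120;print('top edge',c,a.min(),onb((c,a.min()),-35)[:2])
k=(h[...,2]<75).astype(np.uint8);z=np.zeros_like(k);z[160:205,285:375]=k[160:205,285:375]
n,l,st,c=cv2.connectedComponentsWithStats(z);i=1+np.argmax(st[1:,4]);print('saddle',st[i],c[i]);x,y,ww,hh,_=st[i]
print([onb(q,-13)[:2] for q in((x,y),(x+ww,y+hh))])
k,cc,sr=red(w,(270,190,375,320));
for r in (230,250,270):
    a=np.nonzero(k[r])[0];print('handle',r,a.min(),a.max())
a=np.nonzero(k.any(1))[0];print('handle top row',a.min())
s=bot.read_state();P=np.array(s['position']);T=np.array(s['tcp_rot'])
print('pred edges',[proj(m,P+T@[x,y,.0025]).round(1) for x,y in((.0417,-.015),(.0417,.015),(.0,-.015),(.0,.015))])
cv2.imwrite('pics/w2c.png',cv2.resize(w[125:215,250:400],(800,480),interpolation=cv2.INTER_CUBIC))
```

```text
cam in board [0.07617116 0.00242818 0.27435813]
150 266 388 [-2280.3  4487.5] [-2268.7 -5460. ]
160 266 388 [-3078.9  4514.3] [-3067.4 -5494.5]
205 282 387 [-6796.4  3300.3] [-6786.8 -5571.2]
225 279 386 [-8518.5  3595.2] [-8508.9 -5559.6]
245 269 385 [-10286.    4498.8] [-10275.7  -5547.8]
top edge 290 139 [-1410.8  2530.7]
top edge 340 139 [-1406.  -1485.8]
top edge 375 139 [-1402.7 -4297.7]
saddle [311 169  33  23 511] [325.98434442 180.69863014]
[array([-1383.2,   324. ]), array([-2095.5,  -702.9])]
handle 230 283 360
handle 250 283 360
handle 270 284 359
handle top row 200
pred edges [array([283.2, 211.5]), array([365.3, 211.5]), array([285.9, 315.9]), array([362.5, 315.8])]
```

View pics/w2c.png

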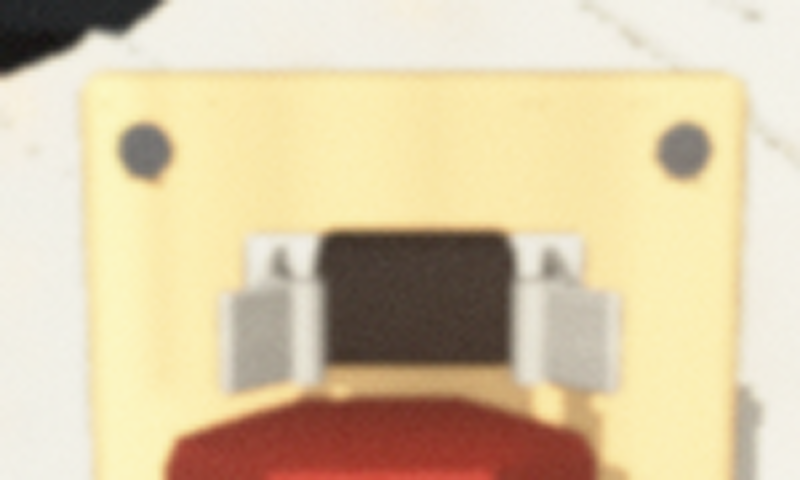

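Crop: the saddle top spans columns 310–346 and rows 168.5–193.4. The jaw mouths span columns 291–366.6 and rows 179.5–198. The board's top edge is at row 139. The handle's end corners are at about (283.8,207) and (360.6,207). Everything sits slightly off the model, so I'll solve for small camera, rack and handle offsets together.

Run:
```python
from h import *
from scipy.optimize import least_squares
m=dict(np.load('w2.npz'));mt=bot.camera_model('top');s=bot.read_state();P=np.array(s['position']);T=np.array(s['tcp_rot'])
cr=lambda a:np.array(a)/5.3333+[250,125]
rb=[(.040,.0125,-.013),(.040,-.0125,-.013),(.024,.0125,-.013),(.024,-.0125,-.013)]
sad=cr([(416,232),(416,365)]);bc=cr([(84,72),(746,72)])
jaw=cr([(420,290),(420,390)])
hc=cr([(180,440),(590,437)]);hf=cr([(385,400)])
tp=np.array([(493,229),(508,335)])/4+[360,120]
def res(p,full=False):
    mc=dict(m);dR=Ro.from_rotvec(p[3:6]).as_matrix();mc['R']=dR@m['R'];mc['t']=dR@m['t']+p[:3]
    O,B=board(p[6],p[7],p[8]);h=p[9:12];pr=lambda q:proj(mc,O+B@q);ph=lambda q:proj(mc,P+T@(h+q))
    e=[pr([.040,0,-.013])-sad[0],pr([.024,0,-.013])-sad[1],pr([p[12]+.1125,.045,-.035])-bc[0],pr([p[12]+.1125,-.045,-.035])-bc[1],
       pr([.026,0,.017])-jaw[1],ph([.043,-.015,0])-hc[0],ph([.043,.015,0])-hc[1],(ph([.043,0,-.013])-hf[0])]
    e=np.ravel(e);t=np.ravel([proj(mt,O+B@[.032,0,-.013])-tp[0],proj(mt,O+B@[-.032,0,-.013])-tp[1]])
    pri=np.r_[p[:3]/.003,p[3:6]/.01,(p[8]-.1078)/.03,(h-[-.0015,0,.0025])/[.0015,.001,.001],(p[12]+.0515)/.004]
    return (e.round(1),t.round(1)) if full else np.r_[e/1.,t/1.,pri]
r=least_squares(res,np.r_[np.zeros(6),.5758,-.265,.1078,-.0015,0,.0025,-.0515],x_scale=.01)
C=np.sqrt(np.diag(np.linalg.inv(r.jac.T@r.jac)))
p=r.x;print('cam',p[:3]*1000,np.degrees(p[3:6]));print('rack',p[6:8],np.degrees(p[8]),'h',p[9:12]*1000,'o',p[12]);print('sig',C[6:12].round(4));print(res(p,True))
```

```text
cam [-0.80766434 -5.95764187  5.94760442] [-0.64998335  0.32191648 -0.04757095]
rack [ 0.57830434 -0.26599906] 6.146862576934447 h [-1.79032634 -0.77300565  3.26947965] o -0.05212655565343202
sig [0.0014 0.0011 0.0114 0.0011 0.0008 0.001 ]
(array([-0. ,  1.5, -0.1, -0.3, -0.2,  0. ,  0.2, -0. , -0.4, -0.7, -0.7,
       -5. ,  1. , -4.6, -0. ,  8.9]), array([ 1. , -1.2,  0.4, -0.8]))
```

Run:
```python
from h import *
from scipy.optimize import least_squares
m=dict(np.load('w2.npz'));mt=bot.camera_model('top');s=bot.read_state();P=np.array(s['position']);T=np.array(s['tcp_rot'])
cr=lambda a:np.array(a)/5.3333+[250,125]
sad=cr([(416,232),(416,365)]);bc=cr([(84,72),(746,72)]);jaw=cr([(420,390)])
hc=cr([(172,440),(595,437),(385,400),(385,468)])
tp=np.array([(493,229),(508,335)])/4+[360,120]
def res(p,full=False):
    mc=dict(m);dR=Ro.from_rotvec(p[3:6]).as_matrix();mc['R']=dR@m['R'];mc['t']=dR@m['t']+p[:3]
    O,B=board(p[6],p[7],p[8]);h=p[9:12];pr=lambda q:proj(mc,O+B@q);ph=lambda q:proj(mc,P+T@(h+q))
    e=[pr([.040,0,-.013])-sad[0],pr([.024,0,-.013])-sad[1],pr([p[12]+.1125,.045,-.035])-bc[0],pr([p[12]+.1125,-.045,-.035])-bc[1],
       pr([.026,0,.017])-jaw[0],ph([.043,-.015,0])-hc[0],ph([.043,.015,0])-hc[1],ph([.043,0,.013])-hc[2],ph([.043,0,-.013])-hc[3]]
    e=np.ravel(e);t=np.ravel([proj(mt,O+B@[.032,0,-.013])-tp[0],proj(mt,O+B@[-.032,0,-.013])-tp[1]])
    pri=np.r_[p[:3]/.002,p[3:6]/.01,(p[8]-.1078)/.03,(h-[-.0015,0,.0025])/[.0015,.001,.001],(p[12]+.0515)/.004]
    return (e.reshape(-1,2).round(1),t.round(1)) if full else np.r_[e/1.,t/1.,pri]
r=least_squares(res,np.r_[np.zeros(6),.5758,-.265,.1078,-.0015,0,.0025,-.0515],x_scale=.01)
C=np.sqrt(np.diag(np.linalg.inv(r.jac.T@r.jac)))
p=r.x;print('cam',p[:3]*1000,np.degrees(p[3:6]));print('rack',p[6:8],np.degrees(p[8]),'h',p[9:12]*1000,'o',p[12]);print('sig',C[6:12].round(4));print(res(p,True))
O,B=board(*p[6:9]);R=np.column_stack([B[:,0],-B[:,1],-B[:,2]])
for z in (.05,.03,0): print(z,rel(s,O+B@[0,0,z]-R@p[9:12],R))
print('hm in board mm',B.T@(P+T@p[9:12]-O)*1000)
```

```text
cam [-0.60525837 -1.6178586   2.63922569] [ 0.25554656  0.26109683 -0.05951873]
rack [ 0.57780884 -0.26609175] 6.122448474766947 h [-1.66540773 -0.87752818  2.84879215] o -0.05310695858743325
sig [0.0014 0.0011 0.0112 0.001  0.0008 0.001 ]
(array([[-0. ,  1. ],
       [-0.1, -0.5],
       [-1.1,  0. ],
       [ 1.1,  0. ],
       [-0.4, -0.2],
       [-0.3, -0.9],
       [ 0.8, -0.5],
       [ 0. ,  0. ],
       [-0.2,  1.3]]), array([ 1.1, -1.1,  0.5, -0.6]))
0.05 (array([0.12, 0.34, 7.13]), array([-0.01, -0.02,  0.16]))
0.03 (array([0.12, 0.35, 9.13]), array([-0.01, -0.02,  0.16]))
0 (array([ 0.12,  0.35, 12.13]), array([-0.01, -0.02,  0.16]))
hm in board mm [ -1.20923869   3.42459297 121.29872692]
```

{"op": "apply_moves", "data": {
  "steps": [
    [[0.12,0.35,3,0,0,0.2,-1],[0.12,0.35,6,0,0,0.2,-1],[0.12,0.35,8.1,0,0,0.2,-1],[0.12,0.35,8.1,0,0,0.2,-1],[0.12,0.35,8.1,0,0,0.2,-1],[0.12,0.35,8.1,0,0,0.2,-1]]
  ]
}}

```text
time_s: 6.88
position: [0.561, -0.2703, 0.1569]
tcp_rot: [[0.901, 0.104, 0.421], [0.094, -0.995, 0.044], [0.424, 0.0, -0.906]]
force: [-0.1, 0.3, -0.4]
opening: 0.324
grasp_force: 30.0
```

Run:
```python
from h import *
mw=bot.camera_model('wrist');w=bot.capture('wrist');np.savez('w3.npz',**mw);s=bot.capture('side')
cv2.imwrite('pics/w3.png',w);cv2.imwrite('pics/s3.png',s)
a=cv2.resize(w[100:300,220:440],(440,400),interpolation=cv2.INTER_CUBIC);b=cv2.resize(s[145:245,255:345],(360,400),interpolation=cv2.INTER_CUBIC)
cv2.imwrite('pics/c3.png',np.hstack([a,b]))
```

```text
(no output)
```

View pics/c3.png

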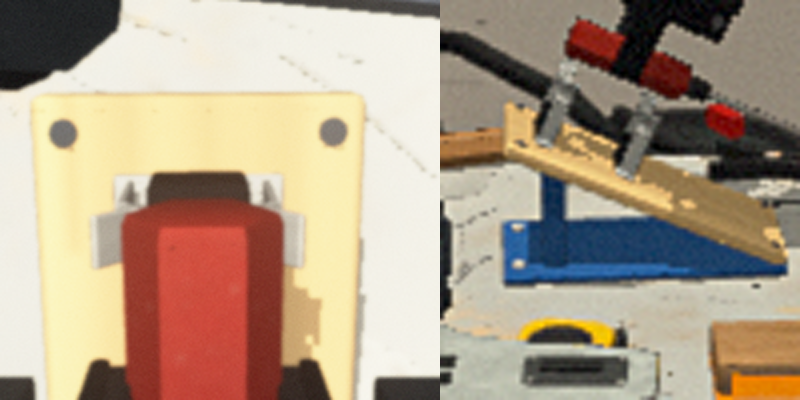

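Wrist crop: the jaws are centred on crop column 197 and the handle on 202.5, so the handle is about 1.2 mm too far right. Side crop: the handle hovers over both clips. Next I'll check the along-slope position numerically.

Run:
```python
from h import *
ms=bot.camera_model('side');s=bot.read_state();P=np.array(s['position']);T=np.array(s['tcp_rot'])
O,B=board(.5778,-.2661,.1069);h=np.array([-.0017,-.0009,.0028]);H=P+T@h
print('hm in board',B.T@(H-O)*1000)
f=lambda X:((proj(ms,X)-[255,145])*4+[440,0]).round(1)
print('ends',f(H+T@[.043,0,0]),f(H-T@[.043,0,0]),'tip',f(H-T@[.158,0,0]))
for x in(.032,-.032):
    print('near jaw top',x,f(O+B@[x,.022,.017]),'base',f(O+B@[x,.02,-.035]))
print('board near edge top/bot',f(O+B@[.0595,.045,-.035]),f(O+B@[-.1655,.045,-.035]))
sd=cv2.imread('pics/s3.png');k=cv2.cvtColor(sd,cv2.COLOR_BGR2HSV);k=(((k[...,0]<8)|(k[...,0]>172))&(k[...,1]>120)&(k[...,2]>50));k[:, :280]=0;k[:,320:]=0;k[:140]=0;k[175:]=0
y,x=np.nonzero(k);p=np.column_stack([x,y]);print('red',((p.min(0)-[255,145])*4+[440,0]),((p.max(0)+1-[255,145])*4+[440,0]))
d=proj(ms,H+T@[.01,0,0])-proj(ms,H);d/=np.linalg.norm(d);t=(p-proj(ms,H))@d;L=proj(ms,H+T@[.043,0,0])-proj(ms,H);print('along extents px',t.min(),t.max(),'half',np.linalg.norm(L))
```

```text
hm in board [-0.39255918 -1.46678943 40.90300067]
ends [569.8  35.7] [678.7  81.2] tip [818.4 139.6]
near jaw top 0.032 [571.2  82.2] base [542.2 143.7]
near jaw top -0.032 [653.  115.7] base [623.1 175.8]
board near edge top/bot [506.9 143.2] [789.6 254.7]
red [568  20] [692 100]
along extents px -16.65717171613451 15.649999824842121 half 14.87678171288172
```

{"op": "apply_moves", "data": {
  "steps": [
    [[0.04,-0.15,0.8,0,0,0,-1],[0.04,-0.15,1.6,0,0,0,-1],[0.04,-0.15,2.2,0,0,0,-1],[0.04,-0.15,2.6,0,0,0,-1],[0.04,-0.15,2.8,0,0,0,-1],[0.04,-0.15,3.0,0,0,0,-1],[0.04,-0.15,3.0,0,0,0,-1]]
  ]
}}

```text
time_s: 7.85
position: [0.5737, -0.2678, 0.1299]
tcp_rot: [[0.901, 0.104, 0.422], [0.094, -0.995, 0.043], [0.424, 0.001, -0.906]]
force: [-5.4, -0.5, 7.4]
opening: 0.317
grasp_force: 30.0
```

{"op": "apply_moves", "data": {
  "steps": [
    [[0,0,0.1,0,0,0,-1],[0,0,0.2,0,0,0,-1],[0,0,0.3,0,0,0,-1],[0,0,0.4,0,0,0,-1],[0,0,0.5,0,0,0,-1],[0,0,0.6,0,0,0,-1],[0,0,0.6,0,0,0,-1]]
  ]
}}

```text
time_s: 8.72
position: [0.5767, -0.2674, 0.1243]
tcp_rot: [[0.901, 0.104, 0.422], [0.094, -0.995, 0.044], [0.424, 0.0, -0.906]]
force: [1.8, 0.1, 1.9]
opening: 0.318
grasp_force: 30.0
```

{"op": "apply_moves", "data": {
  "steps": [
    [[0,0,0.1,0,0,0,-1],[0,0,0.2,0,0,0,-1],[0,0,0.3,0,0,0,-1],[0,0,0.4,0,0,0,-1],[0,0,0.4,0,0,0,-1]]
  ]
}}

```text
time_s: 9.35
position: [0.5776, -0.2666, 0.1191]
tcp_rot: [[0.902, 0.104, 0.419], [0.094, -0.995, 0.045], [0.422, -0.002, -0.907]]
force: [0.9, -1.4, -3.1]
opening: 0.323
grasp_force: 30.0
```

{"op": "apply_moves", "data": {
  "steps": [
    [[0,0,0.1,0,0,0,-1],[0,0,0.2,0,0,0,-1],[0,0,0.2,0,0,0,-1]]
  ]
}}

```text
time_s: 9.72
position: [0.5779, -0.2667, 0.1186]
tcp_rot: [[0.901, 0.104, 0.42], [0.094, -0.995, 0.045], [0.423, -0.001, -0.906]]
force: [-5.8, -1.5, 7.2]
opening: 0.325
grasp_force: 30.0
```

Run:
```python
from h import *
s=bot.read_state();P=np.array(s['position']);T=np.array(s['tcp_rot'])
O,B=board(.5778,-.2661,.1069);print(B.T@(P+T@np.array([-.0017,-.0009,.0028])-O)*1000,s['force'],s['moment'])
```

```text
[-0.72461734  0.30583956 -0.90334024] [-5.7576707  -1.49461438  7.17936448] [-0.14945479  0.73673459 -0.06383406]
```

{"op": "apply_moves", "data": {
  "steps": [
    [[0,0,0.1,0,0,0,-1],[0,0,0.15,0,0,0,-1],[0,0,0.15,0,0,0,-1]]
  ]
}}

```text
time_s: 10.1
position: [0.578, -0.2667, 0.1185]
tcp_rot: [[0.901, 0.104, 0.421], [0.095, -0.995, 0.044], [0.423, -0.0, -0.906]]
force: [-12.9, -0.7, 16.2]
opening: 0.327
grasp_force: 30.0
```

{"op": "apply_moves", "data": {
  "steps": [
    [[0,0,-0.3,0,0,0,-1],[0,0,-0.3,0,0,0,-1],[0,0,-0.3,0,0,0,0.4],[0,0,-0.3,0,0,0,0.4],[0,0,-0.3,0,0,0,0.4],[0,0,-0.3,0,0,0,0.4],[0,0,-2,0,0,0,0.4],[0,0,-5,0,0,0,0.4],[0,0,-9,0,0,0,0.4],[0,0,-12,0,0,0,0.4],[0,0,-12,0,0,0,0.4],[0,0,-12,0,0,0,0.4]]
  ]
}}

```text
time_s: 11.6
position: [0.5285, -0.2717, 0.2252]
tcp_rot: [[0.902, 0.104, 0.42], [0.093, -0.995, 0.045], [0.422, -0.001, -0.906]]
force: [0.2, -0.1, -0.5]
opening: 0.703
grasp_force: 0.0
```

Run:
```python
from h import *
m=bot.camera_model('wrist');w=bot.capture('wrist');s=bot.capture('side');ms=bot.camera_model('side')
a=cv2.resize(w[90:330,200:450],(417,400),interpolation=cv2.INTER_CUBIC);b=cv2.resize(s[145:245,255:350],(380,400),interpolation=cv2.INTER_CUBIC)
cv2.imwrite('pics/c4.png',np.hstack([a,b]))
O,B=board(.5778,-.2661,.1069)
f=lambda q:((proj(ms,O+B@q)-[255,145])*4+[417,0]).round(1);g=lambda q:((proj(m,O+B@q)-[200,90])*1.667).round(1)
for q in([.043,0,0],[-.043,0,0],[-.158,0,0],[.043,0,.013],[-.043,0,.013]):print(q,'side',f(q),'wrist',g(q))
```

```text
[0.043, 0, 0] side [523.7  86. ] wrist [203.5 137.4]
[-0.043, 0, 0] side [631.8 129.9] wrist [204.3 348.5]
[-0.158, 0, 0] side [770.6 186.3] wrist [205.3 583.8]
[0.043, 0, 0.013] side [530.8  70.3] wrist [203.5 141.7]
[-0.043, 0, 0.013] side [639.2 114.7] wrist [204.4 361.9]
```

View pics/c4.png

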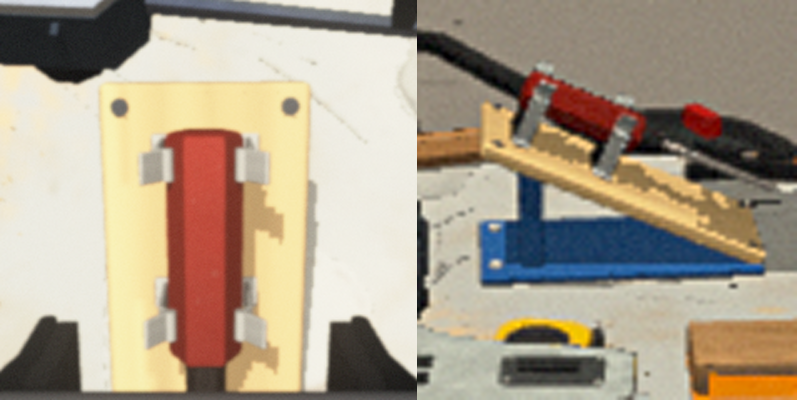

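The handle is snapped under both clips. Its top flat spans crop rows of about 137–360, middle 249. The jaws' middle is 248, so it is centred along the clips and level in the side view.

```bash
python3 -c "
from rig import bot
print(bot.hand_in())"
```

```text
the job is handed in; nothing more can be done
None
```

The screwdriver is clipped in the rack, handle up and centred along both clips within about 1 mm. It was pressed until it stopped firmly on the saddles at about 20 N, then released. The job was handed in at about 12 s, and the mug, tape measure and sanding block were left alone.

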